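# Stack the dome support on the painting stand's spindle

## Task

Build the stepped support for painting a foam dome: thread the three wooden spacers onto the stand's vertical spindle, the largest first, then the medium, then the smallest on top, pushing the stiff brass collar fully down to the foot plate with the largest one so that the stack sits flat and without gaps. The spindle stands a little off the plate's centre and must not be strained, so feel each spacer over its nose and never press on the stand with more than about 25 N. Let go of the finished stack and leave the jars, brush and other things where they are.

Things in the scene. Friction and masses are not known exactly. Their poses are not given: they have to be found in the camera images.
- stand_top (a point): centre of the top face of the stand's round steel foot plate (120 mm across, 12 mm thick, fixed to the table; z up). The vertical 16 mm steel spindle ends 64 mm above this face: straight to 61 mm, then a 45 degree chamfer to a flat tip 10 mm across. It is clamped OFF-CENTRE: its axis is 7.5 mm from this point, in a direction that differs each time and is not measured (see or feel it).
- collar (a joint): height in m of the brass stop collar (36 mm diameter, 8 mm thick, around the spindle) above its lowest place; 0 = resting on the foot plate, its top then 8 mm above the plate's top face. It starts 10 to 20 mm up, grips the spindle stiffly, stays where it is left, and slides under a steady downward push of about 7 N, which the weight of the spacers does not give.
- large_centre (a point): centre (half-way up) of the large spacer: a plain turned wooden ring, 66 mm outside diameter, 18 mm high, with a straight 18 mm through bore along its z; it lies flat on the table at the start.
- medium_centre (a point): centre (half-way up) of the medium spacer: a plain turned wooden ring, 52 mm outside diameter, 18 mm high, with a straight 18 mm through bore along its z; it lies flat on the table at the start.
- small_centre (a point): centre (half-way up) of the small spacer: a plain turned wooden ring, 38 mm outside diameter, 18 mm high, with a straight 18 mm through bore along its z; it lies flat on the table at the start.
- jar_lid: black jar lid, a bystander to be left alone (origin at the centre of its underside)
- brush: paint brush lying on the table, 160 mm long, a bystander to be left alone
- mix_cup: white mixing cup, a bystander to be left alone (origin at the centre of its underside)
- paint_jar: white paint jar, a bystander to be left alone (origin at the centre of its underside)
- small_bottle: small white bottle, a bystander to be left alone (origin at the centre of its underside)
- sanding_block: brown sanding block, a bystander to be left alone (origin at the centre of its underside)
- tin: round metal tin, a bystander to be left alone (origin at the centre of its underside)
- stand: the whole stand (foot plate with the spindle and collar it carries); origin at the centre of the plate's underside, on the table
- spacer_large: the large spacer itself, with its origin at the centre of its underside, 9 mm below its centre
- spacer_medium: the medium spacer itself, with its origin at the centre of its underside, 9 mm below its centre
- spacer_small: the small spacer itself, with its origin at the centre of its underside, 9 mm below its centre
There are look-alikes about, which are no part of the job. What is shaped like the spacer_large but blue or red is not meant. What is shaped like the stand but purple is not meant.

How it is judged (in metres and radians):
On the way, in this order (a step that is already met when the one before it is completed fails the run):
1. the large spacer is on the spindle and has pushed the collar down onto the foot plate (z of large_centre in the frame of stand_top between 0.0145 and 0.0195 m and horizontal distance between large_centre and stand_top below 0.011 m and angle between large_centre's own z axis and vertical below 0.07 rad and value of joint collar below 0.002 m), for 0.2 s.
2. the medium spacer lies flat on the large one (z of medium_centre in the frame of stand_top between 0.0325 and 0.0375 m and horizontal distance between medium_centre and stand_top below 0.011 m and angle between medium_centre's own z axis and vertical below 0.07 rad), for 0.2 s.
3. the small spacer lies flat on the medium one (z of small_centre in the frame of stand_top between 0.0505 and 0.0555 m and horizontal distance between small_centre and stand_top below 0.011 m and angle between small_centre's own z axis and vertical below 0.07 rad), for 0.2 s.
At the end, for the whole second after the job is handed in: Collar within 2 mm of the plate; large, medium, small spacers on the spindle in that order upwards, centres 17, 35 and 53 mm above the plate's top (each within 2.5 mm), within 11 mm sideways of the plate's centre, tilted under 0.07 rad, at rest (all of step 1 and all of step 2 and all of step 3 and linear speed of each of spacer_large, spacer_medium, spacer_small below 0.01 m/s); the robot touches nothing.
It fails at once if a spacer is pressed on the stand (plate, spindle or collar) with more than 35 N (contact force between any of spacer_large, spacer_medium, spacer_small and stand above 35 N).
It fails at once if the robot presses on the stand with more than 35 N (contact force between any of the arm, the fingers and stand above 35 N).
It fails at once if a bystander is moved more than 30 mm (distance of any of jar_lid, brush, mix_cup, paint_jar, small_bottle, sanding_block, tin from where it was at the start of the episode above 0.03 m).
It also fails if it takes over 72 s, if anything falls off the work surface, if the arm or the gripper's body presses on something with over 40 N, if the wrist force passes 120 N, or if a joint passes its speed limit or range.

## Robot

A 6-joint arm with a two-finger parallel gripper is mounted at the origin on the work surface. World frame = base frame: x ahead of the robot, y to its left, z up, the work surface at z = 0. Lengths are in m, angles in degrees, forces in N, time in s.
With the tool pointing down it reaches from about 0.4 to 0.825 m from the base axis. Payload 7 kg.
Tool frame: the origin (TCP) lies midway between the tips of the shut fingers; the grasp point (between the pads) lies 19 mm behind it; z points along the fingers, y is the line along which they close (so a half turn about z gives the same grasp; the last joint's range is limited). The gripper opens to 88 mm and grips with 3 to 60 N. Pads are 19 mm wide; open, the fingers measure 130 mm over their backs; the gripper's body (78 mm by 193 mm) begins 47 mm behind the grasp point.
Start: joints at [-53.795, 20.546, 0.682, 0, -70.136, -16.507], TCP at [0.227, -0.635, 0.227] pointing down, gripper open.
Joint ranges: [-176.03, 176.03], [-82.01, 121.73], [-58.28, 71.71], [-173.87, 95.51], [-174.79, -0.11], [-173.66, 173.66]. Speed limits (degrees/s): [136.94, 136.94, 172.46, 180, 180, 180].

## Interface

Orientations are given as [roll, pitch, yaw] about the fixed x, y, z axes, in that order (R = Rz(yaw) Ry(pitch) Rx(roll)).
In Python, from plant import ctrl gives the robot as it stands.
- The arm moves only by the tool step_arm, never from a script. Its argument "rows" is a list of rows, each a list of 3 entries, a list of its own where there are three numbers: the closure, from 0 (fully open) to 1 (shut), then the shift along the world's x, y, z in mm, then the turn, a rotation vector about the world's x, y, z in rad. A call has exactly 5 rows; each row is the pose to reach, as a shift and turn from the pose commanded when the call began; what a row does not reach only later rows make up. A row lasts 1/12 s, in which the tool goes at most 41.7 mm and 7.16 degrees, less where a joint would pass 70% of its speed; a pose out of reach is approached as far as the arm can. A call with a gripper value outside its range is refused whole. The fingers move at their own pace and stop on an object; the grip force is fixed at half the most. Time passes only in rows, so rows that repeat a pose let the fingers close, or fill a call up. It gives the time, the measured TCP pose, the force, the opening and the grip force at its end, in the units of the state.
- ctrl.get_obs(): the state, without advancing time (a new reading comes with each control period).
- ctrl.snapshot(name): name is "scene" or "side" or "wrist"; returns the picture (420x560x3 uint8, red, green, blue); there is no depth.
- ctrl.camera_model(name): a dict with "intrinsics" (3x3 intrinsics, pixels), "R" (3x3) and "t" (3): a world point X has camera coordinates R X + t. Camera axes: x right, y down, z forward; pixel columns grow to the right and rows downward; lengths in m; the calibration is good to about 2 mm. A picture is of the moment at which its call begins: read the wrist's pose just before it. camera_model takes no time and is no camera call; for the wrist camera it gives the pose at the moment of the call.
- ctrl.close_job(): hands the job in; it is judged then, once.
The state is a dict: "clock": time; "joint_pos": joint angles; "qvel": joint speeds; "tau": joint torques, N m; "tool_pos": TCP position; "orientation": TCP orientation; "force": force on the tool from outside, world axes, zero at the start; "moment": the same for the moment, N m; "opening": finger opening in m; "gripper_force": force on a finger pad.
Only numpy, scipy, OpenCV 4.12 (cv2) and the standard library are available. Lean on these libraries where they do the work, as an engineer would, in place of code of your own. Each camera call takes 0.05 s, during which the arm holds its last target. There are 200 camera calls.

## Working session

There is one attempt and no reset: what is moved stays moved. The work goes in short steps, Python scripts to look and compute and a tool call to move; the robot and the scene stay as the last step left them, time stands still between calls to the robot, and variables do not carry over. Pictures are saved under pics/ and viewed, at most 11 in all, crops included, and the job is handed in when it is done.

Besides the shell and the picture viewer there is one more tool, called after ">>>" as a command line: name --argument value ..., lists and objects as JSON in quotes. step_arm: Moves the arm, as the interface text tells. Its arguments: {"type":"object","properties":{"rows":{"type":"array"}},"required":["rows"]}

```bash
mkdir -p pics; ls
python3 - <<'E'
from plant import ctrl
import cv2,numpy as np
for n in ["scene","side"]:
    im=ctrl.snapshot(n); cv2.imwrite(f"pics/{n}0.png",im[:,:,::-1])
    m=ctrl.camera_model(n); print(n,np.round(m["intrinsics"],1).tolist(),np.round(m["R"],3).tolist(),np.round(m["t"],3).tolist())
o=ctrl.get_obs(); print(o)
E
```

```text
pics
scene [[479.2, 0.0, 280.3], [0.0, 479.2, 211.1], [0.0, 0.0, 1.0]] [[0.737, 0.676, 0.002], [0.56, -0.609, -0.562], [-0.379, 0.415, -0.827]] [-0.379, -0.29, 1.385]
side [[507.8, 0.0, 269.5], [0.0, 507.8, 204.9], [0.0, 0.0, 1.0]] [[-0.975, -0.224, -0.012], [-0.123, 0.578, -0.807], [0.187, -0.785, -0.591]] [0.524, 0.104, 1.257]
{'clock': 0.1, 'joint_pos': array([-5.37954111e+01,  2.05868440e+01,  6.38661722e-01, -1.83338206e-02,
       -7.01355735e+01, -1.65064939e+01]), 'qvel': array([0.03858475, 0.00941525, 0.13122426, 0.08429924, 0.0067687 ,
       0.07287639]), 'tau': array([-2.85123708e-03, -5.84160697e+01,  2.93749827e+01,  7.01538920e+00,
        1.02008818e-02, -7.15970668e-05]), 'tool_pos': array([ 0.22734179, -0.63509417,  0.22571725]), 'orientation': array([ 1.79914799e+02, -7.27369628e-03, -1.60308142e+02]), 'force': array([0.83584841, 0.02906358, 0.33035473]), 'moment': array([ 0.02271208,  0.0294375 , -0.02264853]), 'gripper_force': 0.0, 'opening': 0.08725727093335736}
```

View pics/scene0.png

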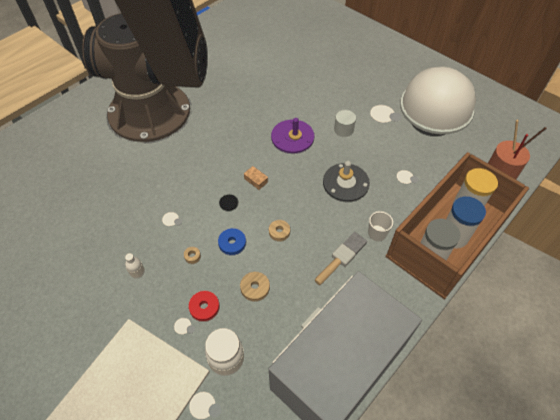

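View pics/side0.png

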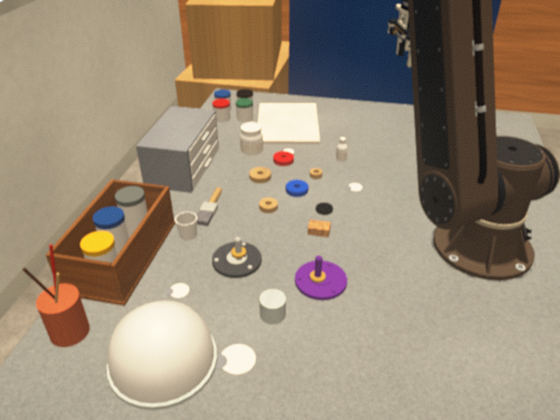

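Scene: candidates for the stand are the purple one at (293,135), a decoy, and the dark steel one at (346,181), which fits. Rings are blue (232,241) and red (204,305), both decoys, and wood: large (255,286), medium (280,230), small (192,255). I'll confirm these in an enlarged crop.

Run:
```python
import cv2,numpy as np
a=cv2.imread("pics/scene0.png");b=cv2.imread("pics/side0.png")
r=lambda i,x,y,w,h,s:cv2.resize(i[y:y+h,x:x+w],None,fx=s,fy=s,interpolation=cv2.INTER_CUBIC)
A=r(a,315,150,65,60,6) # 390x360
B=r(b,205,225,65,60,6)
C=r(a,180,210,125,95,3.12) # 390x296 ->
D=r(b,240,155,90,60,4.33)
top=np.hstack([A,B]);h=230
C=cv2.resize(C,(300,228));D=cv2.resize(D,(342,228))
bot=np.zeros((228,780,3),np.uint8);bot[:,:300]=C;bot[:,320:662]=D
cv2.imwrite("pics/crop1.png",np.vstack([top,bot]))
```

```text
(no output)
```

View pics/crop1.png

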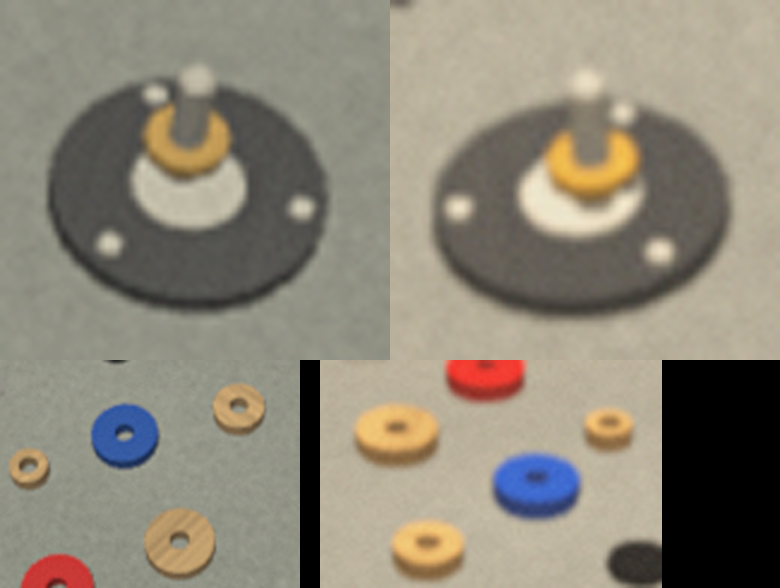

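Crop confirms: the dark steel stand carries a brass collar (scene tip at about (348,163)), and the three plain wooden rings are large (255,285), medium (280,229) and small (192,254). Now locating them.

```bash
cat > h.py <<'E'
from plant import ctrl
import numpy as np
def plane(m,uv,z):
    d=m["R"].T@np.linalg.solve(m["intrinsics"],[*uv,1.]); c=-m["R"].T@m["t"]
    return (c+d*(z-c[2])/d[2])[:2]*1000
def proj(m,X):
    p=m["intrinsics"]@(m["R"]@np.array(X)+m["t"]); return p[:2]/p[2]
E
python3 - <<'E'
from h import *
a=ctrl.camera_model("scene");b=ctrl.camera_model("side")
for n,u,v,z in [("tip",(347.6,162.6),(237.2,238.3),.076),("plate",(346,181.3),(236.7,258.2),.012),("L",(254.8,284.8),(260,172.6),.018),("M",(279.3,228.5),(267.9,202.3),.018),("S",(191.8,253.5),(315.7,171),.018)]:
    print(n,plane(a,u,z).round(1),plane(b,v,z).round(1))
m=ctrl.camera_model("wrist");o=ctrl.get_obs();print(m["intrinsics"].round(1).tolist(),m["R"].round(3).tolist(),(-m["R"].T@m["t"]-o["tool_pos"]).round(3))
E
```

```text
tip [575.1 178. ] [572.5 181. ]
plate [582.9 173.6] [577.4 179.8]
L [ 615.5 -193.9] [ 611.1 -192. ]
M [556.2 -49.6] [554.  -50.2]
S [ 454.2 -235.4] [ 450.5 -234.8]
[[315.7, 0.0, 282.0], [0.0, 315.7, 210.9], [0.0, 0.0, 1.0]] [[-0.337, 0.942, 0.001], [0.911, 0.325, 0.252], [0.237, 0.086, -0.968]] [-0.063 -0.022  0.157]
```

>>> step_arm --rows '[[0,[26,30,0],[0,0,0]],[0,[52,60,0],[0,0,0]],[0,[78,90,0],[0,0,0]],[0,[104,120,0],[0,0,0]],[0,[130,150,0],[0,0,0]]]'

```text
clock: 0.52
tool_pos: [0.3581, -0.4839, 0.2262]
orientation: [180.0, -0.0, -160.3]
force: [0.7, -0.5, 0.1]
opening: 0.0874
gripper_force: 0.0
```

>>> step_arm --rows '[[0,[26,30,0],[0,0,0]],[0,[52,60,0],[0,0,0]],[0,[78,90,0],[0,0,0]],[0,[104,120,0],[0,0,0]],[0,[130,150,0],[0,0,0]]]'

```text
clock: 0.93
tool_pos: [0.4883, -0.3336, 0.2264]
orientation: [180.0, -0.0, -160.3]
force: [0.9, -0.8, 0.4]
opening: 0.0876
gripper_force: 0.0
```

>>> step_arm --rows '[[0,[26,30,-15],[0,0,0]],[0,[52,60,-30],[0,0,0]],[0,[78,90,-45],[0,0,0]],[0,[104,120,-60],[0,0,0]],[0,[126,142,-70],[0,0,0]]]'

```text
clock: 1.35
tool_pos: [0.614, -0.1911, 0.155]
orientation: [179.9, -0.1, -160.3]
force: [-0.4, -0.3, 0.8]
opening: 0.0878
gripper_force: 0.0
```

```bash
cat >> h.py <<'E'
import cv2
def wrist(name):
    o=ctrl.get_obs(); m=ctrl.camera_model("wrist"); im=ctrl.snapshot("wrist")
    cv2.imwrite(f"pics/{name}.png",im[:,:,::-1]); return o,m,im
def wood(im,m,z,near):
    hsv=cv2.cvtColor(im,cv2.COLOR_RGB2HSV); k=cv2.inRange(hsv,(8,60,80),(28,255,255))
    cs,_=cv2.findContours(k,cv2.RETR_CCOMP,cv2.CHAIN_APPROX_NONE)
    for c in cs:
        if len(c)>25:
            (e,ax,an)=cv2.fitEllipse(c); print("px",np.round(e,1),np.round(ax,1),"xy",plane(m,e,z).round(1))
E
python3 - <<'E'
from h import *
o,m,im=wrist("w1"); print(o["clock"],o["tool_pos"],o["orientation"],o["force"]); wood(im,m,.018,None)
E
```

```text
1.35 [ 0.61400668 -0.19111235  0.15499522] [ 1.79948579e+02 -6.57968205e-02 -1.60270874e+02] [-0.42854089 -0.26861077  0.79777836]
px [426.9 416.4] [ 6.6 13.7] xy [797.6  53.8]
px [401.2 321.5] [ 21.1 298.6] xy [694.1 -27.4]
px [458.8 279.7] [31.7 55.4] xy [630.1   7.3]
px [105.1 279.6] [31.3 55.1] xy [ 751.6 -332.5]
px [442.8 194.7] [54.3 59.2] xy [556.2 -48.5]
px [441.6 195.1] [ 9.6 14.9] xy [557.  -49.5]
px [283.1 201.3] [67.  69.4] xy [ 613.5 -189.3]
px [283.3 201.5] [14.7 16.9] xy [ 613.5 -189. ]
px [152.3  98.6] [ 1.3 13.4] xy [ 565.  -329.1]
px [301.5  16.1] [39.6 48. ] xy [ 460.  -228.1]
px [301.2  10.1] [17.3 17.8] xy [ 456.  -229.9]
```

View pics/w1.png

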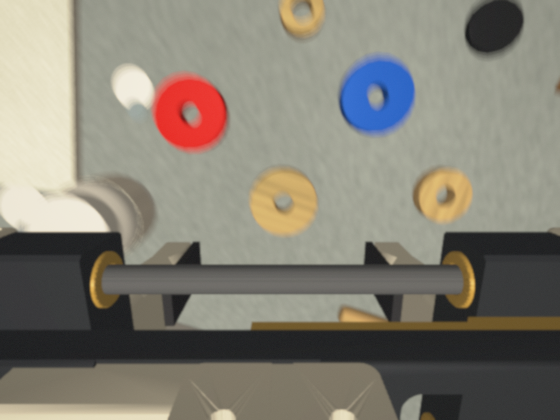

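Wrist view: the large ring is at (283,201), between the fingers at (180,280) and (380,280). It sits at about (613.5,-189), which is almost under the TCP. Going down to grasp it.

>>> step_arm --rows '[[0,[0,2,-40],[0,0,0]],[0,[0,2,-80],[0,0,0]],[0,[0,2,-120],[0,0,0]],[0,[0,2,-140],[0,0,0]],[0,[0,2,-149],[0,0,0]]]'

```text
clock: 1.82
tool_pos: [0.6105, -0.1912, 0.0031]
orientation: [179.8, -0.4, -160.3]
force: [-1.2, -0.4, -0.0]
opening: 0.0877
gripper_force: 0.0
```

>>> step_arm --rows '[[0.3,[0,0,-1],[0,0,0]],[1,[0,0,-1],[0,0,0]],[1,[0,0,-1],[0,0,0]],[1,[0,0,-1],[0,0,0]],[1,[0,0,-1],[0,0,0]]]'

```text
clock: 2.23
tool_pos: [0.6149, -0.1916, 0.0086]
orientation: [-179.9, 0.2, -160.3]
force: [0.2, 0.3, 3.8]
opening: 0.0642
gripper_force: 29.9
```

>>> step_arm --rows '[[1,[0,0,0],[0,0,0]],[1,[0,0,0],[0,0,0]],[1,[0,0,0],[0,0,0]],[1,[0,0,0],[0,0,0]],[1,[0,0,0],[0,0,0]]]'

```text
clock: 2.65
tool_pos: [0.6148, -0.1916, 0.0086]
orientation: [-179.9, 0.2, -160.3]
force: [-1.0, 0.5, 7.1]
opening: 0.0635
gripper_force: 30.0
```

>>> step_arm --rows '[[1,[0,0,10],[0,0,0]],[1,[0,0,30],[0,0,0]],[1,[0,0,55],[0,0,0]],[1,[0,0,85],[0,0,0]],[1,[0,0,110],[0,0,0]]]'

```text
clock: 3.07
tool_pos: [0.6135, -0.1916, 0.1192]
orientation: [-180.0, 0.0, -160.3]
force: [-0.1, -0.0, -0.5]
opening: 0.0642
gripper_force: 29.9
```

>>> step_arm --rows '[[1,[0,0,5],[0,0,0]],[1,[0,0,5],[0,0,0]],[1,[0,0,5],[0,0,0]],[1,[0,0,5],[0,0,0]],[1,[0,0,5],[0,0,0]]]'

```text
clock: 3.48
tool_pos: [0.6126, -0.1914, 0.1202]
orientation: [179.9, -0.1, -160.3]
force: [0.6, 0.1, -1.1]
opening: 0.0639
gripper_force: 29.9
```

Run:
```python
from h import *
o,m,im=wrist("w2"); p=o["tool_pos"]; print(p,o["force"],o["opening"]); wood(im,m,p[2]+.014,None)
s=ctrl.snapshot("scene");c=ctrl.camera_model("scene");u,v=proj(c,p).astype(int)
t=cv2.resize(s[v-50:v+50,u-60:u+60],(480,400),interpolation=cv2.INTER_CUBIC)
w=im[150:420,120:440]; w=cv2.resize(w,(320,270)); q=np.zeros((400,800,3),np.uint8);q[:270,:320]=w;q[:,320:]=t
cv2.imwrite("pics/c2.png",q[:,:,::-1])
```

```text
[ 0.61258473 -0.19139106  0.12017078] [ 0.58079283  0.13819312 -1.12948112] 0.06391840422099015
px [490.9 322.8] [ 12.7 551.5] xy [604.4 -79. ]
px [282.2 302.9] [ 24.4 102.6] xy [ 629.8 -184.3]
px [414.6 279.7] [25.2 55.4] xy [ 595.6 -126.7]
px [149.3 279.6] [24.9 54.9] xy [ 639.8 -250.8]
px [282.  232.6] [ 74.8 139.7] xy [ 594.6 -197. ]
px [461.  200.5] [60.2 68.1] xy [ 551.8 -123.9]
px [459.6 200.4] [ 9.5 17.6] xy [ 552.  -124.5]
px [300.7   9.3] [23.2 49.3] xy [ 503.1 -221.7]
```

View pics/c2.png

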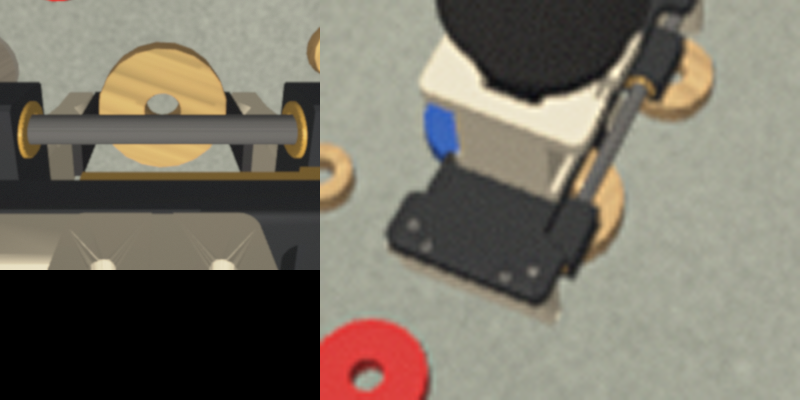

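Run:
```python
from h import *
o=ctrl.get_obs();m=ctrl.camera_model("wrist");p=o["tool_pos"]; im=cv2.imread("pics/w2.png")
R=m["R"]; ex=np.array([R[1,0],R[1,1]]);ex/=np.linalg.norm(ex); ey=np.array([R[0,0],R[0,1]])
print(R[0].round(4))
for dz in (.008,.012,.016,.020,.024,.028):
    f=lambda u,v:(lambda q:(round(q@ex,1),round(q@ey,1)))(plane(m,(u,v),p[2]+dz)-p[:2]*1000)
    print(dz,[f(*x) for x in [(282,200),(282,317),(218,255),(346,255),(282,253)]])
q=cv2.resize(im[180:330,200:364],(656,600),interpolation=cv2.INTER_CUBIC); cv2.imwrite("pics/c3.png",q)
```

```text
[-3.366e-01  9.416e-01  8.000e-04]
0.008 [(np.float64(-33.5), np.float64(0.8)), (np.float64(30.6), np.float64(0.8)), (np.float64(-4.9), np.float64(-31.7)), (np.float64(-4.9), np.float64(33.2)), (np.float64(-6.0), np.float64(0.8))]
0.012 [(np.float64(-34.3), np.float64(0.7)), (np.float64(28.0), np.float64(0.7)), (np.float64(-6.6), np.float64(-30.8)), (np.float64(-6.6), np.float64(32.3)), (np.float64(-7.6), np.float64(0.7))]
0.016 [(np.float64(-35.2), np.float64(0.7)), (np.float64(25.4), np.float64(0.7)), (np.float64(-8.2), np.float64(-29.9)), (np.float64(-8.2), np.float64(31.4)), (np.float64(-9.3), np.float64(0.7))]
0.02 [(np.float64(-36.1), np.float64(0.7)), (np.float64(22.8), np.float64(0.7)), (np.float64(-9.9), np.float64(-29.1)), (np.float64(-9.9), np.float64(30.6)), (np.float64(-10.9), np.float64(0.7))]
0.024 [(np.float64(-37.0), np.float64(0.7)), (np.float64(20.2), np.float64(0.7)), (np.float64(-11.5), np.float64(-28.2)), (np.float64(-11.5), np.float64(29.7)), (np.float64(-12.5), np.float64(0.7))]
0.028 [(np.float64(-37.9), np.float64(0.7)), (np.float64(17.6), np.float64(0.7)), (np.float64(-13.2), np.float64(-27.3)), (np.float64(-13.2), np.float64(28.8)), (np.float64(-14.1), np.float64(0.7))]
```

View pics/c3.png

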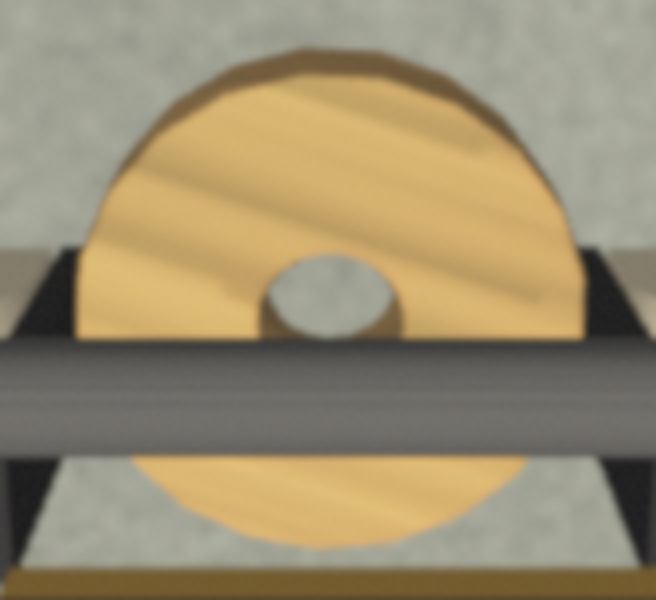

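The large ring is held level. Its hole is seen at about (282,253), so its centre is about 2 mm toward the base from the TCP and its underside is at about TCP-8.6 mm. Next I'll view the spindle from a pose just beyond it.

>>> step_arm --rows '[[1,[2,39,0],[0,0,0]],[1,[4,78,0],[0,0,0]],[1,[6,117,0],[0,0,0]],[1,[8,156,0],[0,0,0]],[1,[10,195,0],[0,0,0]]]'

```text
clock: 4.0
tool_pos: [0.6231, 0.0051, 0.1209]
orientation: [-180.0, -0.1, -160.3]
force: [0.8, -0.1, -1.3]
opening: 0.064
gripper_force: 29.9
```

>>> step_arm --rows '[[1,[2,39,0],[0,0,0]],[1,[4,78,0],[0,0,0]],[1,[6,117,0],[0,0,0]],[1,[8,156,-5],[0,0,0]],[1,[8,195,-15],[0,0,0]]]'

```text
clock: 4.42
tool_pos: [0.6321, 0.2008, 0.107]
orientation: [-180.0, 0.1, -160.3]
force: [0.2, -0.8, -0.8]
opening: 0.0643
gripper_force: 29.9
```

>>> step_arm --rows '[[1,[0,0,0],[0,0,0]],[1,[0,0,0],[0,0,0]],[1,[0,0,0],[0,0,0]],[1,[0,0,0],[0,0,0]],[1,[0,0,0],[0,0,0]]]'

```text
clock: 4.83
tool_pos: [0.6317, 0.1974, 0.1067]
orientation: [-180.0, 0.0, -160.4]
force: [-0.2, -1.2, -0.4]
opening: 0.0638
gripper_force: 29.9
```

Run:
```python
from h import *
o,m,im=wrist("w3"); print(o["tool_pos"],o["force"],proj(m,[.574,.179,.076]))
u,v=150,20
q=np.zeros((600,800,3),np.uint8)
q[:]=cv2.resize(im[0:270,100:460],(800,600),interpolation=cv2.INTER_CUBIC)
cv2.imwrite("pics/c4.png",q[:,:,::-1])
```

```text
[0.6316537  0.19736012 0.10671743] [-0.19522785 -1.1500312  -0.43362725] [284.20380487 140.09806648]
```

View pics/c4.png

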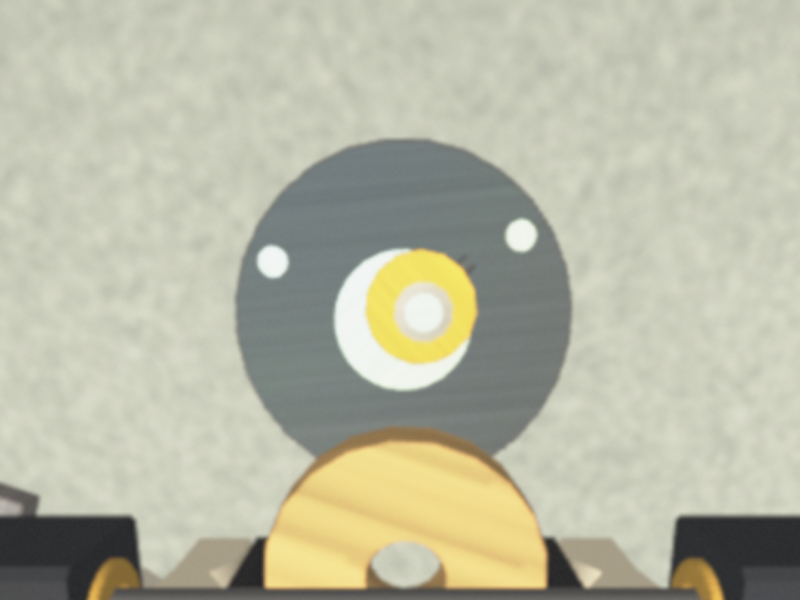

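The view shows the spindle tip at crop (423,312), i.e. px (290.1,140.2), and the ring hole centre at column 282. The spindle is off the plate centre to the image right.

```bash
cat >> h.py <<'E'
def rel(m,p,uv,z):
    ex=np.array(m["R"][1,:2]);ex/=np.linalg.norm(ex);ey=np.array(m["R"][0,:2]);ey/=np.linalg.norm(ey)
    q=plane(m,uv,z)-p[:2]*1000; return np.round([q@ex,q@ey],1),q.round(1)
E
python3 - <<'E'
from h import *
m=ctrl.camera_model("wrist");p=ctrl.get_obs()["tool_pos"]
print("tip",plane(m,(290.1,140.2),.076),rel(m,p,(290.1,140.2),.076)); 
print("plate",plane(m,(100+403/2.222,307/2.222),.012))
z=p[2]+.0094
for uv in [(282.2,198.2),(282.2,244),(282.2,317)]: print(rel(m,p,uv,z))
E
```

```text
tip [572.98203074 182.26003662] (array([-60.4,   5.5]), array([-58.7, -15.1]))
plate [575.36024373 177.57681766]
(array([-34.7,   0.9]), array([-32.9, -10.8]))
(array([-11.4,   0.9]), array([-11.,  -3.]))
(array([29.7,  0.9]), array([27.7, 10.8]))
```

>>> step_arm --rows '[[1,[-20,-5,0],[0,0,0]],[1,[-40,-11,0],[0,0,0]],[1,[-56,-15,-5],[0,0,0]],[1,[-56,-15,-12],[0,0,0]],[1,[-56,-15,-17],[0,0,0]]]'

```text
clock: 5.3
tool_pos: [0.5754, 0.1827, 0.09]
orientation: [180.0, 0.1, -160.3]
force: [-0.1, -0.3, -0.6]
opening: 0.0637
gripper_force: 29.9
```

>>> step_arm --rows '[[1,[0,0,0],[0,0,0]],[1,[0,0,0],[0,0,0]],[1,[0,0,0],[0,0,0]],[1,[0,0,-2],[0,0,0]],[1,[0,0,-4],[0,0,0]]]'

```text
clock: 5.72
tool_pos: [0.576, 0.1837, 0.0856]
orientation: [180.0, 0.0, -160.3]
force: [-0.1, -0.3, -0.3]
opening: 0.0644
gripper_force: 29.9
```

>>> step_arm --rows '[[1,[0,0,-1],[0,0,0]],[1,[0,0,-2],[0,0,0]],[1,[0,0,-3],[0,0,0]],[1,[0,0,-4],[0,0,0]],[1,[0,0,-5],[0,0,0]]]'

```text
clock: 6.13
tool_pos: [0.5754, 0.1834, 0.0805]
orientation: [-180.0, -0.0, -160.3]
force: [-0.9, -0.6, -0.6]
opening: 0.0637
gripper_force: 29.9
```

>>> step_arm --rows '[[1,[0,0,-1],[0,0,0]],[1,[0,0,-2],[0,0,0]],[1,[0,0,-3],[0,0,0]],[1,[0,0,-4],[0,0,0]],[1,[0,0,-5],[0,0,0]]]'

```text
clock: 6.55
tool_pos: [0.5754, 0.1833, 0.0755]
orientation: [-180.0, -0.0, -160.3]
force: [-0.4, -1.4, 0.4]
opening: 0.0642
gripper_force: 29.9
```

>>> step_arm --rows '[[1,[0,0,-2],[0,0,0]],[1,[0,0,-4],[0,0,0]],[1,[0,0,-6],[0,0,0]],[1,[0,0,-8],[0,0,0]],[1,[0,0,-10],[0,0,0]]]'

```text
clock: 6.97
tool_pos: [0.5753, 0.1833, 0.0653]
orientation: [-180.0, -0.0, -160.3]
force: [-0.9, -2.3, 0.9]
opening: 0.0638
gripper_force: 29.9
```

>>> step_arm --rows '[[1,[0,0,-2],[0,0,0]],[1,[0,0,-4],[0,0,0]],[1,[0,0,-6],[0,0,0]],[1,[0,0,-8],[0,0,0]],[1,[0,0,-10],[0,0,0]]]'

```text
clock: 7.38
tool_pos: [0.5754, 0.1833, 0.0553]
orientation: [-180.0, -0.0, -160.3]
force: [-0.3, -3.6, 1.2]
opening: 0.0639
gripper_force: 29.9
```

>>> step_arm --rows '[[1,[0,0,-1],[0,0,0]],[1,[0,0,-2],[0,0,0]],[1,[0,0,-3],[0,0,0]],[1,[0,0,-4],[0,0,0]],[1,[0,0,-5],[0,0,0]]]'

```text
clock: 7.8
tool_pos: [0.5754, 0.1834, 0.0505]
orientation: [-180.0, -0.0, -160.3]
force: [-1.8, -4.2, 1.6]
opening: 0.0638
gripper_force: 29.9
```

>>> step_arm --rows '[[1,[0,-1,-1],[0,0,0]],[1,[0,-1,-2],[0,0,0]],[1,[0,-1,-3],[0,0,0]],[1,[0,-1,-4],[0,0,0]],[1,[0,-1,-5],[0,0,0]]]'

```text
clock: 8.22
tool_pos: [0.5757, 0.1829, 0.0455]
orientation: [180.0, 0.0, -160.3]
force: [-0.1, -0.7, -0.5]
opening: 0.0642
gripper_force: 29.9
```

>>> step_arm --rows '[[1,[0,0,-1],[0,0,0]],[1,[0,0,-2],[0,0,0]],[1,[0,0,-3],[0,0,0]],[1,[0,0,-4],[0,0,0]],[1,[0,0,-5],[0,0,0]]]'

```text
clock: 8.63
tool_pos: [0.5758, 0.1829, 0.0413]
orientation: [180.0, 0.1, -160.3]
force: [-2.6, -0.0, 6.5]
opening: 0.0645
gripper_force: 29.9
```

>>> step_arm --rows '[[1,[0,0,-1],[0,0,0]],[1,[0,0,-2],[0,0,0]],[1,[0,0,-3],[0,0,0]],[1,[0,0,-4],[0,0,0]],[1,[0,0,-5],[0,0,0]]]'

```text
clock: 9.05
tool_pos: [0.5758, 0.1829, 0.0363]
orientation: [180.0, 0.1, -160.3]
force: [-3.3, 0.5, 6.6]
opening: 0.0637
gripper_force: 29.9
```

>>> step_arm --rows '[[1,[0,0,-1],[0,0,0]],[1,[0,0,-2],[0,0,0]],[1,[0,0,-3],[0,0,0]],[1,[0,0,-4],[0,0,0]],[1,[0,0,-5],[0,0,0]]]'

```text
clock: 9.47
tool_pos: [0.5758, 0.1829, 0.0313]
orientation: [180.0, 0.1, -160.3]
force: [-3.1, -0.8, 7.0]
opening: 0.0639
gripper_force: 29.9
```

>>> step_arm --rows '[[1,[0,0,-1],[0,0,0]],[1,[0,0,-2],[0,0,0]],[1,[0,0,-3],[0,0,0]],[1,[0,0,-3],[0,0,0]],[1,[0,0,-3],[0,0,0]]]'

```text
clock: 9.88
tool_pos: [0.5758, 0.1829, 0.0285]
orientation: [180.0, 0.1, -160.3]
force: [-3.6, 0.5, 7.3]
opening: 0.0638
gripper_force: 29.9
```

>>> step_arm --rows '[[1,[0,0,-1],[0,0,0]],[1,[0,0,-2],[0,0,0]],[1,[0,0,-2],[0,0,0]],[1,[0,0,-2],[0,0,0]],[1,[0,0,-2],[0,0,0]]]'

```text
clock: 10.3
tool_pos: [0.5759, 0.183, 0.0283]
orientation: [180.0, 0.1, -160.2]
force: [-9.6, -1.4, 23.5]
opening: 0.0638
gripper_force: 29.9
```

Force rose to 23.5 N at z 28.3 mm, so the collar has bottomed on the plate. I'll relieve the load, open the fingers and rise.

>>> step_arm --rows '[[1,[0,0,2],[0,0,0]],[0.5,[0,0,2],[0,0,0]],[0,[0,0,2],[0,0,0]],[0,[0,0,2],[0,0,0]],[0,[0,0,2],[0,0,0]]]'

```text
clock: 10.72
tool_pos: [0.5756, 0.1826, 0.0273]
orientation: [180.0, 0.0, -160.3]
force: [-0.4, 0.7, 0.5]
opening: 0.0786
gripper_force: 0.0
```

>>> step_arm --rows '[[0,[0,0,0],[0,0,0]],[0,[0,0,0],[0,0,0]],[0,[0,0,10],[0,0,0]],[0,[0,0,40],[0,0,0]],[0,[0,0,80],[0,0,0]]]'

```text
clock: 11.13
tool_pos: [0.5736, 0.1814, 0.1059]
orientation: [-179.9, -0.4, -160.3]
force: [0.5, 1.0, -1.1]
opening: 0.0877
gripper_force: 0.0
```

>>> step_arm --rows '[[0,[12,4,30],[0,0,0]],[0,[26,8,40],[0,0,0]],[0,[40,13,40],[0,0,0]],[0,[56,15,40],[0,0,0]],[0,[56,15,40],[0,0,0]]]'

```text
clock: 11.55
tool_pos: [0.6338, 0.198, 0.1485]
orientation: [-180.0, 0.1, -160.3]
force: [0.0, 0.2, -0.4]
opening: 0.0877
gripper_force: 0.0
```

Run:
```python
from h import *
o,m,im=wrist("w4"); print(o["clock"],o["tool_pos"],o["opening"]); wood(im,m,.038,None); print(proj(m,[.573,.182,.076]))
s=ctrl.snapshot("side")
q=np.zeros((420,800,3),np.uint8)
q[:300,:400]=cv2.resize(im[0:270,100:460],(400,300))
q[:,400:]=cv2.resize(s[205:310,185:285],(400,420),interpolation=cv2.INTER_CUBIC)
cv2.imwrite("pics/c5.png",q[:,:,::-1])
```

```text
11.55 [0.63380076 0.19798745 0.14851147] 0.0876849229464772
px [426.7 416.1] [ 7.5 14.6] xy [795.8 419. ]
px [412. 416.] [ 6.9 21.2] xy [800.9 404.3]
px [347.9 320.6] [ 21.3 427.3] xy [717.9 296.3]
px [458.7 279.5] [32.3 56.3] xy [643.1 376.4]
px [105.3 279.5] [32.2 56. ] xy [753.8  67.3]
px [ 19. 190.] [22.3 52.3] xy [695.1 -19.8]
px [288.6 133.3] [78.8 81.2] xy [572.4 182.6]
px [288.9 134. ] [22.  22.5] xy [572.8 183. ]
px [39.2 22.3] [51.8 80.2] xy [559.3 -23.1]
px [38.2 15.8] [ 8.7 16.1] xy [555.2 -24.5]
[288.60607801 134.68127147]
```

View pics/c5.png

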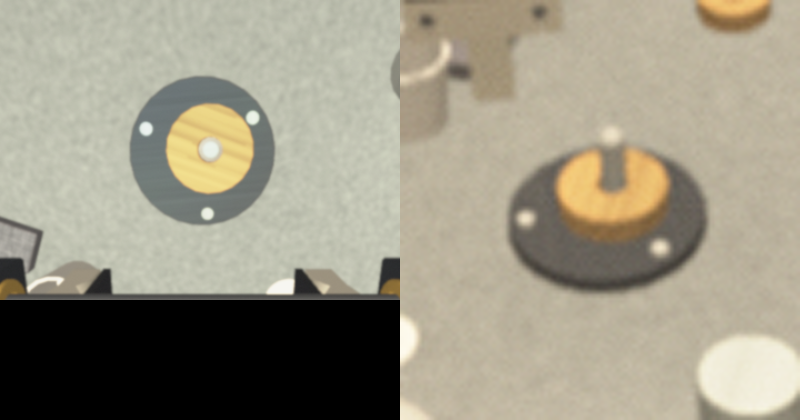

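The large spacer is seated flat on the plate with the spindle through it (wrist crop (210,150)), and nothing else has been disturbed. Next is the medium.

>>> step_arm --rows '[[0,[-12,-39,0],[0,0,0]],[0,[-24,-78,0],[0,0,0]],[0,[-36,-117,0],[0,0,0]],[0,[-48,-156,0],[0,0,0]],[0,[-60,-195,0],[0,0,0]]]'

```text
clock: 12.07
tool_pos: [0.5698, 0.001, 0.1479]
orientation: [180.0, -0.0, -160.3]
force: [1.1, 0.4, 0.6]
opening: 0.0879
gripper_force: 0.0
```

>>> step_arm --rows '[[0,[-10,-30,0],[0,0,0]],[0,[-16,-51,0],[0,0,0]],[0,[-16,-51,0],[0,0,0]],[0,[-16,-51,0],[0,0,0]],[0,[-16,-51,0],[0,0,0]]]'

```text
clock: 12.48
tool_pos: [0.5553, -0.0484, 0.1479]
orientation: [-180.0, 0.0, -160.3]
force: [0.1, 0.3, 0.3]
opening: 0.0874
gripper_force: 0.0
```

Run:
```python
from h import *
o,m,im=wrist("w5"); print(o["clock"],o["tool_pos"],o["opening"]); wood(im,m,.018,None); print(proj(m,[.556,-.049,.018]))
```

```text
12.4833 [ 0.55530932 -0.04836536  0.14794151] 0.0874060592282211
px [426.7 416.2] [ 7.3 14.6] xy [733.5 189.8]
px [385.4 323. ] [ 15.4 455.8] xy [639.5  96.1]
px [458.7 279.5] [32.1 56.2] xy [569.8 144.5]
px [105.3 279.5] [32. 56.] xy [ 688.3 -187. ]
px [283.3 200.2] [54.1 54.5] xy [552.4 -47.3]
px [283.3 199.9] [15.9 18.2] xy [552.1 -47.4]
px [427.2  65.1] [52.9 93. ] xy [402.6  27.1]
px [115.5  17.2] [39.7 57.3] xy [ 455.3 -226.5]
px [115.1  13.1] [12.3 19.1] xy [ 452.4 -227.4]
[280.34841957 203.13851777]
```

>>> step_arm --rows '[[0,[-3,1,-40],[0,0,0]],[0,[-3,1,-80],[0,0,0]],[0,[-3,1,-120],[0,0,0]],[0,[-3,1,-134],[0,0,0]],[0,[-3,1,-139],[0,0,0]]]'

```text
clock: 12.95
tool_pos: [0.5503, -0.0469, 0.0051]
orientation: [180.0, -0.3, -160.2]
force: [0.9, 0.2, -0.1]
opening: 0.0878
gripper_force: 0.0
```

>>> step_arm --rows '[[0,[0,0,0],[0,0,0]],[0.5,[0,0,0],[0,0,0]],[1,[0,0,0],[0,0,0]],[1,[0,0,0],[0,0,0]],[1,[0,0,0],[0,0,0]]]'

```text
clock: 13.37
tool_pos: [0.5534, -0.0472, 0.0099]
orientation: [-180.0, 0.1, -160.3]
force: [0.8, -0.7, -0.5]
opening: 0.0662
gripper_force: 0.0
```

>>> step_arm --rows '[[1,[0,0,0],[0,0,0]],[1,[0,0,0],[0,0,0]],[1,[0,0,0],[0,0,0]],[1,[0,0,0],[0,0,0]],[1,[0,0,0],[0,0,0]]]'

```text
clock: 13.78
tool_pos: [0.5528, -0.0475, 0.0091]
orientation: [-180.0, 0.0, -160.3]
force: [-1.3, 1.0, 7.1]
opening: 0.0505
gripper_force: 30.0
```

>>> step_arm --rows '[[1,[0,0,15],[0,0,0]],[1,[0,0,40],[0,0,0]],[1,[0,0,75],[0,0,0]],[1,[0,0,105],[0,0,0]],[1,[8,30,110],[0,0,0]]]'

```text
clock: 14.2
tool_pos: [0.5619, -0.0197, 0.1238]
orientation: [-179.9, 0.3, -160.4]
force: [1.0, 0.0, -0.5]
opening: 0.0502
gripper_force: 30.0
```

>>> step_arm --rows '[[1,[12,38,0],[0,0,0]],[1,[24,76,0],[0,0,0]],[1,[36,114,0],[0,0,0]],[1,[48,152,0],[0,0,0]],[1,[60,190,0],[0,0,0]]]'

```text
clock: 14.62
tool_pos: [0.6206, 0.1743, 0.1185]
orientation: [180.0, -0.0, -160.3]
force: [0.9, 0.0, -0.8]
opening: 0.0501
gripper_force: 30.0
```

>>> step_arm --rows '[[1,[11,26,-5],[0,0,0]],[1,[11,26,-12],[0,0,0]],[1,[11,26,-12],[0,0,0]],[1,[11,26,-12],[0,0,0]],[1,[11,26,-12],[0,0,0]]]'

```text
clock: 15.03
tool_pos: [0.6312, 0.1976, 0.1066]
orientation: [-180.0, -0.0, -160.3]
force: [-0.1, -0.1, 0.1]
opening: 0.0503
gripper_force: 30.0
```

Run:
```python
from h import *
o,m,im=wrist("w6"); print(o["clock"],o["tool_pos"],o["opening"],o["force"]); print(proj(m,[.573,.182,.076]))
np.save("m6.npy",m,allow_pickle=True)
cv2.imwrite("pics/c6.png",cv2.resize(im[90:330,190:390],None,fx=2.5,fy=2.5,interpolation=cv2.INTER_CUBIC)[:,:,::-1])
```

```text
15.0333 [0.63118535 0.19760693 0.1065926 ] 0.05028516942777449 [-0.09596285 -0.14148602  0.14607194]
[289.04715829 140.90463986]
```

View pics/c6.png

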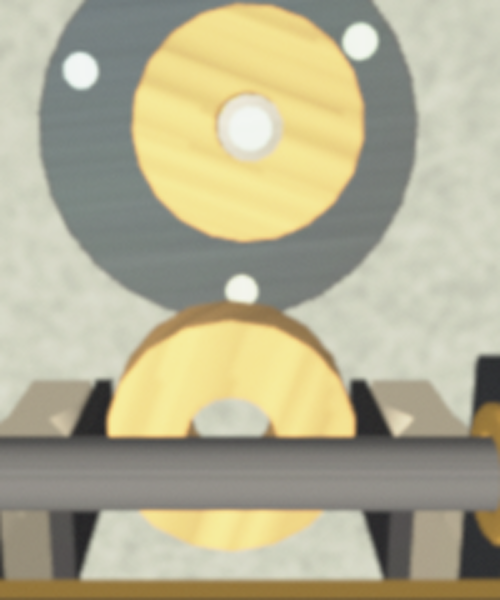

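Run:
```python
from h import *
m=np.load("m6.npy",allow_pickle=True).item();p=np.array([.63119,.19761,.10659])
print("tip",rel(m,p,(289.8,140.6),.076))
z=p[2]+.0089
for v,d in [(217.7,26),(248.5,9),(309.3,-26)]:
    r=rel(m,p,(282.1,v),z)[0]; print(r, r[0]+d)
```

```text
tip (array([-60.2,   5.3]), array([-58.5, -15.3]))
[-24.9   0.8] 1.1000000000000014
[-8.9  0.8] 0.09999999999999964
[25.4  0.8] -0.6000000000000014
```

>>> step_arm --rows '[[1,[-20,-6,0],[0,0,0]],[1,[-40,-12,0],[0,0,0]],[1,[-59,-17,-5],[0,0,0]],[1,[-59,-17,-12],[0,0,0]],[1,[-59,-17,-16],[0,0,0]]]'

```text
clock: 15.5
tool_pos: [0.572, 0.1806, 0.0912]
orientation: [180.0, 0.1, -160.3]
force: [0.1, 0.9, -0.4]
opening: 0.0502
gripper_force: 30.0
```

>>> step_arm --rows '[[1,[0,0,0],[0,0,0]],[1,[0,0,-1],[0,0,0]],[1,[0,0,-2],[0,0,0]],[1,[0,0,-4],[0,0,0]],[1,[0,0,-6],[0,0,0]]]'

```text
clock: 15.92
tool_pos: [0.5729, 0.1816, 0.0844]
orientation: [180.0, 0.0, -160.3]
force: [-0.5, -0.4, -0.3]
opening: 0.0498
gripper_force: 30.0
```

>>> step_arm --rows '[[1,[0,0,-1],[0,0,0]],[1,[0,0,-2],[0,0,0]],[1,[0,0,-3],[0,0,0]],[1,[0,0,-4],[0,0,0]],[1,[0,0,-4],[0,0,0]]]'

```text
clock: 16.33
tool_pos: [0.5724, 0.1815, 0.0803]
orientation: [-180.0, -0.0, -160.3]
force: [-0.2, 0.3, -0.8]
opening: 0.0502
gripper_force: 30.0
```

>>> step_arm --rows '[[1,[0,0,-1],[0,0,0]],[1,[0,0,-2],[0,0,0]],[1,[0,0,-3],[0,0,0]],[1,[0,0,-4],[0,0,0]],[1,[0,0,-5],[0,0,0]]]'

```text
clock: 16.75
tool_pos: [0.5725, 0.1815, 0.0755]
orientation: [180.0, -0.0, -160.3]
force: [0.0, -0.0, 0.3]
opening: 0.05
gripper_force: 30.0
```

>>> step_arm --rows '[[1,[0,0,-1],[0,0,0]],[1,[0,0,-2],[0,0,0]],[1,[0,0,-3],[0,0,0]],[1,[0,0,-3],[0,0,0]],[1,[0,0,-3],[0,0,0]]]'

```text
clock: 17.17
tool_pos: [0.5725, 0.1815, 0.0725]
orientation: [-180.0, -0.0, -160.3]
force: [-0.2, -0.2, -0.8]
opening: 0.05
gripper_force: 30.0
```

>>> step_arm --rows '[[1,[0,0,-2],[0,0,0]],[1,[0,0,-4],[0,0,0]],[1,[0,0,-6],[0,0,0]],[1,[0,0,-8],[0,0,0]],[1,[0,0,-10],[0,0,0]]]'

```text
clock: 17.58
tool_pos: [0.5724, 0.1815, 0.0623]
orientation: [-180.0, -0.0, -160.3]
force: [-0.2, 0.3, -1.5]
opening: 0.0501
gripper_force: 30.0
```

>>> step_arm --rows '[[1,[0,0,-2],[0,0,0]],[1,[0,0,-4],[0,0,0]],[1,[0,0,-6],[0,0,0]],[1,[0,0,-8],[0,0,0]],[1,[0,0,-10],[0,0,0]]]'

```text
clock: 18.0
tool_pos: [0.5725, 0.1815, 0.0524]
orientation: [-180.0, -0.0, -160.3]
force: [0.3, 0.1, 1.2]
opening: 0.0501
gripper_force: 30.0
```

>>> step_arm --rows '[[1,[0,0,-1],[0,0,0]],[1,[0,0,-2],[0,0,0]],[1,[0,0,-3],[0,0,0]],[1,[0,0,-4],[0,0,0]],[1,[0,0,-5],[0,0,0]]]'

```text
clock: 18.42
tool_pos: [0.5726, 0.1816, 0.0475]
orientation: [180.0, 0.0, -160.3]
force: [-0.7, 0.3, -0.5]
opening: 0.0503
gripper_force: 30.0
```

>>> step_arm --rows '[[1,[0,0,-1],[0,0,0]],[1,[0,0,-1],[0,0,0]],[1,[0,0,-1],[0,0,0]],[1,[0,0,-1],[0,0,0]],[1,[0,0,-1],[0,0,0]]]'

```text
clock: 18.83
tool_pos: [0.5726, 0.1816, 0.0471]
orientation: [-180.0, 0.0, -160.3]
force: [-2.3, -0.7, 5.4]
opening: 0.0502
gripper_force: 30.0
```

Medium is seated (47.1 mm, as predicted). Releasing it and going for the small one.

>>> step_arm --rows '[[1,[0,0,1],[0,0,0]],[0.5,[0,0,1],[0,0,0]],[0,[0,0,1],[0,0,0]],[0,[0,0,1],[0,0,0]],[0,[0,0,1],[0,0,0]]]'

```text
clock: 19.25
tool_pos: [0.5725, 0.1815, 0.0474]
orientation: [-180.0, -0.0, -160.3]
force: [-0.2, -0.2, -0.1]
opening: 0.0648
gripper_force: 0.0
```

>>> step_arm --rows '[[0,[0,0,1],[0,0,0]],[0,[0,0,1],[0,0,0]],[0,[0,0,25],[0,0,0]],[0,[0,0,60],[0,0,0]],[0,[0,0,95],[0,0,0]]]'

```text
clock: 19.67
tool_pos: [0.5717, 0.181, 0.1427]
orientation: [-180.0, -0.2, -160.3]
force: [0.5, 0.1, -0.2]
opening: 0.0872
gripper_force: 0.0
```

>>> step_arm --rows '[[0,[-10,-37,5],[0,0,0]],[0,[-21,-75,5],[0,0,0]],[0,[-32,-112,5],[0,0,0]],[0,[-43,-150,5],[0,0,0]],[0,[-54,-187,5],[0,0,0]]]'

```text
clock: 20.08
tool_pos: [0.5177, -0.007, 0.1479]
orientation: [-180.0, 0.0, -160.3]
force: [0.7, -0.5, -0.1]
opening: 0.0874
gripper_force: 0.0
```

>>> step_arm --rows '[[0,[-11,-37,0],[0,0,0]],[0,[-22,-75,0],[0,0,0]],[0,[-33,-112,0],[0,0,0]],[0,[-44,-150,0],[0,0,0]],[0,[-55,-187,0],[0,0,0]]]'

```text
clock: 20.5
tool_pos: [0.4627, -0.1941, 0.148]
orientation: [-180.0, 0.0, -160.3]
force: [0.6, -0.4, 0.3]
opening: 0.0874
gripper_force: 0.0
```

>>> step_arm --rows '[[0,[-11,-36,0],[0,0,0]],[0,[-11,-36,0],[0,0,0]],[0,[-11,-36,0],[0,0,0]],[0,[-11,-36,0],[0,0,0]],[0,[-11,-36,0],[0,0,0]]]'

```text
clock: 20.92
tool_pos: [0.4528, -0.2279, 0.1476]
orientation: [-180.0, 0.0, -160.3]
force: [0.7, 0.2, 0.8]
opening: 0.0877
gripper_force: 0.0
```

Run:
```python
from h import *
o,m,im=wrist("w7"); print(o["clock"],o["tool_pos"],o["opening"]); wood(im,m,.018,None); print(proj(m,[.452,-.23,.018]))
```

```text
20.9167 [ 0.45279698 -0.22787378  0.14761179] 0.08772440707606591
px [426.6 416.4] [ 6.6 14.6] xy [630.6  10.2]
px [587.2 321.7] [ 13.  644.5] xy [464.9 112.1]
px [458.8 279.6] [31.8 56.1] xy [467.  -35.2]
px [105.2 279.5] [31.6 55.5] xy [ 585.7 -366.4]
px [540.5 221.1] [23.3 39.2] xy [386.8   9.1]
px [276.8 197.6] [39.4 40.6] xy [ 449.6 -233.4]
px [276.9 197.1] [16.1 18.3] xy [ 449.  -233.5]
[279.35593009 201.24977365]
```

>>> step_arm --rows '[[0,[-4,-6,-40],[0,0,0]],[0,[-4,-6,-80],[0,0,0]],[0,[-4,-6,-120],[0,0,0]],[0,[-4,-6,-134],[0,0,0]],[0,[-4,-6,-138],[0,0,0]]]'

```text
clock: 21.38
tool_pos: [0.4466, -0.2331, 0.0064]
orientation: [179.8, -0.3, -160.2]
force: [0.4, 0.6, 0.1]
opening: 0.0874
gripper_force: 0.0
```

>>> step_arm --rows '[[0,[0,0,0],[0,0,0]],[0.5,[0,0,0],[0,0,0]],[1,[0,0,0],[0,0,0]],[1,[0,0,0],[0,0,0]],[1,[0,0,0],[0,0,0]]]'

```text
clock: 21.8
tool_pos: [0.4494, -0.2345, 0.0109]
orientation: [-179.9, 0.1, -160.3]
force: [0.4, 1.0, 0.4]
opening: 0.0667
gripper_force: 0.0
```

>>> step_arm --rows '[[1,[0,0,0],[0,0,0]],[1,[0,0,0],[0,0,0]],[1,[0,0,0],[0,0,0]],[1,[0,0,0],[0,0,0]],[1,[0,0,0],[0,0,0]]]'

```text
clock: 22.22
tool_pos: [0.4485, -0.2345, 0.0096]
orientation: [-180.0, 0.0, -160.3]
force: [-0.3, 0.4, 2.6]
opening: 0.0373
gripper_force: 30.0
```

>>> step_arm --rows '[[1,[0,0,0],[0,0,0]],[1,[0,0,0],[0,0,0]],[1,[0,0,0],[0,0,0]],[1,[0,0,0],[0,0,0]],[1,[0,0,0],[0,0,0]]]'

```text
clock: 22.63
tool_pos: [0.4485, -0.2346, 0.0096]
orientation: [-180.0, -0.0, -160.3]
force: [-1.0, -0.1, 3.5]
opening: 0.0372
gripper_force: 30.0
```

>>> step_arm --rows '[[1,[0,0,15],[0,0,0]],[1,[0,0,40],[0,0,0]],[1,[0,0,75],[0,0,0]],[1,[8,20,105],[0,0,0]],[1,[20,50,107],[0,0,0]]]'

```text
clock: 23.05
tool_pos: [0.4711, -0.1857, 0.1218]
orientation: [-179.8, 0.4, -160.4]
force: [2.0, 0.1, 0.2]
opening: 0.0368
gripper_force: 30.0
```

>>> step_arm --rows '[[1,[16,37,0],[0,0,0]],[1,[32,75,0],[0,0,0]],[1,[48,113,0],[0,0,0]],[1,[64,150,0],[0,0,0]],[1,[80,188,0],[0,0,0]]]'

```text
clock: 23.47
tool_pos: [0.5488, 0.0055, 0.1165]
orientation: [180.0, 0.0, -160.3]
force: [2.1, -0.8, -0.2]
opening: 0.0369
gripper_force: 30.0
```

>>> step_arm --rows '[[1,[16,37,0],[0,0,0]],[1,[32,75,0],[0,0,0]],[1,[48,113,0],[0,0,0]],[1,[64,150,0],[0,0,0]],[1,[80,188,0],[0,0,0]]]'

```text
clock: 23.88
tool_pos: [0.6287, 0.1935, 0.1161]
orientation: [180.0, -0.0, -160.3]
force: [1.4, -1.4, 0.2]
opening: 0.0368
gripper_force: 30.0
```

>>> step_arm --rows '[[1,[2,6,-5],[0,0,0]],[1,[2,6,-10],[0,0,0]],[1,[2,6,-10],[0,0,0]],[1,[2,6,-10],[0,0,0]],[1,[2,6,-10],[0,0,0]]]'

```text
clock: 24.3
tool_pos: [0.6302, 0.1964, 0.1067]
orientation: [-180.0, -0.0, -160.4]
force: [-0.1, -0.7, 0.4]
opening: 0.0369
gripper_force: 30.0
```

Run:
```python
from h import *
o,m,im=wrist("w8"); print(o["clock"],o["tool_pos"],o["opening"],o["force"]); print(proj(m,[.573,.182,.076]))
np.save("m8.npy",m,allow_pickle=True)
cv2.imwrite("pics/c8.png",cv2.resize(im[90:330,190:390],None,fx=2.5,fy=2.5,interpolation=cv2.INTER_CUBIC)[:,:,::-1])
```

```text
24.3 [0.63015637 0.19640817 0.10665762] 0.03687450651402393 [-0.13774697 -0.67751475  0.36251484]
[290.38512253 143.23568846]
```

View pics/c8.png

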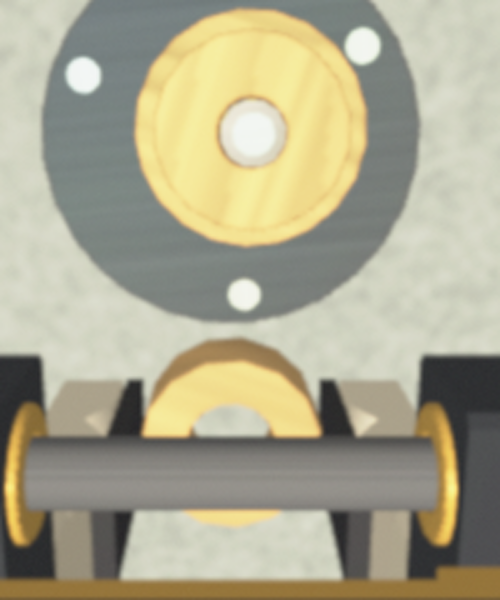

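Medium lies flat on the large one. The tip is at crop (252,131), and the small ring is held with its centre column at 231.

Run:
```python
from h import *
m=np.load("m8.npy",allow_pickle=True).item();p=np.array([.63016,.19641,.10666])
print("tip",rel(m,p,(290.5,142.1),.076))
z=p[2]+.0084
for v,d in [(234.1,19),(251.3,9),(300.1,-19)]:
    r=rel(m,p,(282.3,v),z)[0]; print(r, r[0]+d)
```

```text
tip (array([-59.3,   5.7]), array([-57.8, -14.6]))
[-16.2   0.9] 2.8000000000000007
[-7.1  0.9] 1.9000000000000004
[20.3  0.9] 1.3000000000000007
```

>>> step_arm --rows '[[1,[-20,-6,0],[0,0,0]],[1,[-40,-12,0],[0,0,0]],[1,[-60,-17,-5],[0,0,0]],[1,[-60,-17,-12],[0,0,0]],[1,[-60,-17,-15],[0,0,0]]]'

```text
clock: 24.77
tool_pos: [0.5698, 0.1796, 0.092]
orientation: [180.0, 0.0, -160.3]
force: [-0.5, 0.6, 0.2]
opening: 0.0371
gripper_force: 30.0
```

>>> step_arm --rows '[[1,[0,0,0],[0,0,0]],[1,[0,0,-1],[0,0,0]],[1,[0,0,-2],[0,0,0]],[1,[0,0,-4],[0,0,0]],[1,[0,0,-6],[0,0,0]]]'

```text
clock: 25.18
tool_pos: [0.5709, 0.1806, 0.0854]
orientation: [180.0, 0.0, -160.3]
force: [-0.2, -0.0, 0.7]
opening: 0.037
gripper_force: 30.0
```

>>> step_arm --rows '[[1,[0,0,-1],[0,0,0]],[1,[0,0,-2],[0,0,0]],[1,[0,0,-3],[0,0,0]],[1,[0,0,-4],[0,0,0]],[1,[0,0,-4],[0,0,0]]]'

```text
clock: 25.6
tool_pos: [0.5704, 0.1805, 0.0813]
orientation: [-180.0, -0.0, -160.3]
force: [0.2, -0.5, -0.3]
opening: 0.0373
gripper_force: 30.0
```

>>> step_arm --rows '[[1,[0,0,-1],[0,0,0]],[1,[0,0,-2],[0,0,0]],[1,[0,0,-3],[0,0,0]],[1,[0,0,-4],[0,0,0]],[1,[0,0,-5],[0,0,0]]]'

```text
clock: 26.02
tool_pos: [0.5705, 0.1805, 0.0765]
orientation: [180.0, -0.0, -160.3]
force: [-0.1, 0.0, 0.3]
opening: 0.0367
gripper_force: 30.0
```

>>> step_arm --rows '[[1,[0,0,-1],[0,0,0]],[1,[0,0,-2],[0,0,0]],[1,[0,0,-3],[0,0,0]],[1,[0,0,-4],[0,0,0]],[1,[0,0,-5],[0,0,0]]]'

```text
clock: 26.43
tool_pos: [0.5705, 0.1805, 0.0714]
orientation: [-180.0, -0.0, -160.3]
force: [-0.4, 0.1, 0.5]
opening: 0.0372
gripper_force: 30.0
```

>>> step_arm --rows '[[1,[0,0,-1],[0,0,0]],[1,[0,0,-2],[0,0,0]],[1,[0,0,-3],[0,0,0]],[1,[0,0,-4],[0,0,0]],[1,[0,0,-5],[0,0,0]]]'

```text
clock: 26.85
tool_pos: [0.5705, 0.1805, 0.0665]
orientation: [180.0, 0.0, -160.3]
force: [1.1, 0.4, 0.3]
opening: 0.0367
gripper_force: 30.0
```

>>> step_arm --rows '[[1,[0,0,-1],[0,0,0]],[1,[0,0,-1],[0,0,0]],[1,[0,0,-1.5],[0,0,0]],[1,[0,0,-1.5],[0,0,0]],[1,[0,0,-1.5],[0,0,0]]]'

```text
clock: 27.27
tool_pos: [0.5707, 0.1806, 0.0656]
orientation: [-180.0, 0.0, -160.3]
force: [-1.3, -0.4, 5.2]
opening: 0.0367
gripper_force: 30.0
```

Small is seated at 65.6 mm, as predicted. Relieve, open and withdraw.

>>> step_arm --rows '[[1,[0,0,0.5],[0,0,0]],[0.5,[0,0,0.5],[0,0,0]],[0,[0,0,0.5],[0,0,0]],[0,[0,0,0.5],[0,0,0]],[0,[0,0,0.5],[0,0,0]]]'

```text
clock: 27.68
tool_pos: [0.5703, 0.1804, 0.0653]
orientation: [-180.0, -0.0, -160.3]
force: [0.2, 0.7, -0.1]
opening: 0.0583
gripper_force: 0.0
```

>>> step_arm --rows '[[0,[0,0,0],[0,0,0]],[0,[0,0,0],[0,0,0]],[0,[0,0,10],[0,0,0]],[0,[0,0,40],[0,0,0]],[0,[0,0,75],[0,0,0]]]'

```text
clock: 28.1
tool_pos: [0.5691, 0.1797, 0.1399]
orientation: [-179.9, -0.3, -160.3]
force: [0.7, 1.2, -0.3]
opening: 0.0864
gripper_force: 0.0
```

>>> step_arm --rows '[[0,[12,4,20],[0,0,0]],[0,[26,8,20],[0,0,0]],[0,[40,13,20],[0,0,0]],[0,[56,15,20],[0,0,0]],[0,[56,15,20],[0,0,0]]]'

```text
clock: 28.52
tool_pos: [0.6287, 0.1959, 0.1613]
orientation: [-180.0, 0.1, -160.3]
force: [1.5, 0.6, 0.8]
opening: 0.0875
gripper_force: 0.0
```

Run:
```python
from h import *
o,m,im=wrist("w9"); print(o["clock"],o["tool_pos"],o["opening"])
s=ctrl.snapshot("side")
q=np.zeros((420,800,3),np.uint8)
q[:300,:400]=cv2.resize(im[0:270,100:460],(400,300))
q[:,400:]=cv2.resize(s[205:310,185:285],(400,420),interpolation=cv2.INTER_CUBIC)
cv2.imwrite("pics/c9.png",q[:,:,::-1])
```

```text
28.5167 [0.62872056 0.19594239 0.16126048] 0.0875391091372633
```

View pics/c9.png

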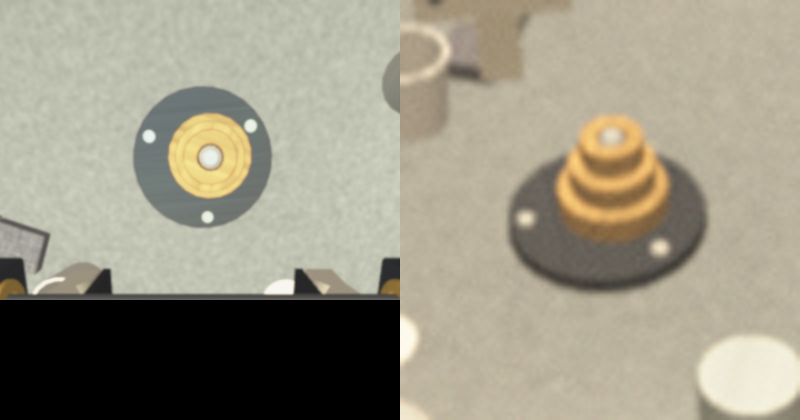

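The three spacers form a flat, gap-free stack on the stand (side crop (612,180)), and the gripper is clear of it.

```bash
python3 -c "
from plant import ctrl
print(ctrl.close_job())"
```

```text
the job is handed in; nothing more can be done
None
```

I built the stack and handed it in (no verdict returned): large, medium and small spacers are on the spindle with the collar pushed down to the plate, the highest tool force I read was 23.5 N, and the last move ended at 28.5 s.

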